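# Get the red sharpening stone out of the pile

## Robot

A 7-joint arm with a two-finger parallel gripper is mounted at the origin on a cart in front of the work surface, level with it; the furniture and walls round the work are solid. World frame = base frame: x ahead of the robot, y to its left, z up, the work surface at z = 0. Lengths are in m, angles in degrees, forces in N, time in s.
With the tool pointing down it reaches from about 0.425 to 0.925 m from the base axis. Payload 6.8 kg.
Tool frame: the origin (TCP) lies midway between the tips of the shut fingers; the grasp point (between the pads) lies 19 mm behind it (arm.grasp_offset is the distance from the TCP to the grasp point, in m); z points along the fingers, y is the direction in which the jaws open and shut (so a half turn about z gives the same grasp; the last joint's range is limited). The gripper opens to 88 mm and grips with 3 to 60 N. Pads are 20 mm wide; open, the fingers measure 115 mm over their backs; the gripper's body (75 mm by 178 mm) begins 61 mm behind the grasp point.
Start: joints at [61.358, 27.33, 1.283, 89.118, -0.659, 63.558, -4.761], TCP at [0.258, -0.624, 0.223] pointing down, gripper open.
Joint ranges: [-169.35, 169.35], [-19.33, 120.38], [-80.79, 83.38], [13.8, 139.57], [-78.32, 258.32], [9.67, 109.79], [-169.56, 169.56]. Speed limits (degrees/s): [136.94, 136.94, 180, 180, 180, 180, 180].

## Interface

Orientations are given as [roll, pitch, yaw] about the fixed x, y, z axes, in that order (R = Rz(yaw) Ry(pitch) Rx(roll)).
In Python, from cell import arm gives the robot as it stands.
- The arm moves only by the tool apply_moves, never from a script. Its argument "motion" is a list that holds one entry, the list of rows, each a list of 5 numbers: the shift along the tool's x, y, z in mm, then the turn about the tool's z in rad, then the finger opening in mm, from 0 to 87.8. In form: [[[tx, ty, tz, spin, claw], ...]]. A call has 1 to 8 rows; each row is the pose to reach, as a shift and turn from the pose commanded when the call began, along the tool's axes at that moment; what a row does not reach only later rows make up. A row lasts 1/10 s, in which the tool goes at most 50 mm and 8.59 degrees, less where a joint would pass 70% of its speed; a pose out of reach is approached as far as the arm can. A call with a gripper value outside its range is refused whole. The fingers move at their own pace and stop on an object; "newtons" is the grip in N (left out, the last holds). Time passes only in rows, so rows that repeat a pose let the fingers close. It gives the time, the measured TCP pose, the force and the opening at its end, in the units of the state.
- arm.state(): the state, without advancing time (a new reading comes with each control period).
- arm.camera(name): name is "side" or "top" or "wrist"; returns a dict with "image" (384x512x3 uint8, red, green, blue), "mtx" (3x3 intrinsics, pixels), "R" (3x3) and "t" (3): a world point X has camera coordinates R X + t; the wrist camera has in their place "tool_from_camera" (4x4, takes a point from camera to tool coordinates, whose origin is the TCP and whose axes are the flange's). Camera axes: x right, y down, z forward; pixel columns grow to the right and rows downward; lengths in m; the calibration is good to about 2 mm. The wrist camera is an equidistant fisheye: a pixel r from the principal point sees the ray r / f radians off the axis. A picture is of the moment at which its call begins: read the wrist's pose just before it. There is no depth.
- arm.finish_job(): hands the job in, once; it reports no verdict.
The state is a dict: "t": time; "qpos": joint angles; "joint_vel": joint speeds; "tau": joint torques, N m; "ee_pos": TCP position; "eef_rot": TCP orientation; "force": force on the tool from outside, world axes, zero at the start; "torque": the same for the moment, N m; "opening": finger opening in m.
Only numpy, scipy, OpenCV 4.12 (cv2) and the standard library are available. Lean on these libraries where they do the work, as an engineer would, in place of code of your own. Each camera call takes 0.05 s, during which the arm holds its last target. There are 200 camera calls.

## Task

First clear the honing mat: put every wing nut that lies about on it into the wooden tray. Then lift the stones that lie above the red one off the pile, one by one or together, and set them aside on the bench, take out the red stone and lay it in the middle of the mat, lengthwise. Finally pile the others up again on the grey stone, neatly square and in their old order (white, then green if there is one); leave the grey stone where it is and the tools lying round undisturbed.

Things in the scene. Friction and masses are not known exactly. Their poses are not given: they have to be found in the camera images.
- mat: pale blue-grey rubber honing mat, 210 x 120 mm, 4 mm thick, fixed to the bench; origin at the centre of its underside, x along its length
- tray: open light wooden tray, 130 x 130 mm outside, walls 5 mm thick and 40 mm high, floor 5 mm thick, fixed; origin at the centre of its underside
- grey_stone_c (a point): a sharpening stone: dark wooden base 150 x 54 mm, 24 mm high, straight sides, with a dark grey stone 136 x 44 mm set in it that stands 10 mm proud, 34 mm high in all, 0.4 kg; flat, so that the next one rests plainly on top. Point at its centre, 17 mm above its underside; x along its length, z up; a half turn makes no difference. The bottom of the pile, on the bare bench; this one weighs 0.6 kg.
- red_stone_c (a point): a sharpening stone: dark wooden base 150 x 54 mm, 24 mm high, straight sides, with a red stone 136 x 44 mm set in it that stands 10 mm proud, 34 mm high in all, 0.4 kg; flat, so that the next one rests plainly on top. Point at its centre, 17 mm above its underside; x along its length, z up; a half turn makes no difference. Second from the bottom at the start.
- white_stone_c (a point): a sharpening stone: dark wooden base 150 x 54 mm, 24 mm high, straight sides, with an off-white stone 136 x 44 mm set in it that stands 10 mm proud, 34 mm high in all, 0.4 kg; flat, so that the next one rests plainly on top. Point at its centre, 17 mm above its underside; x along its length, z up; a half turn makes no difference. Third from the bottom at the start, on the red one.
- green_stone_c (a point): a sharpening stone: dark wooden base 150 x 54 mm, 24 mm high, straight sides, with a green stone 136 x 44 mm set in it that stands 10 mm proud, 34 mm high in all, 0.4 kg; flat, so that the next one rests plainly on top. Point at its centre, 17 mm above its underside; x along its length, z up; a half turn makes no difference. On top of the white one at the start; in some starts there is none.
- nut_1_c (a point): a dark iron wing nut, 20 x 42 mm, 19 mm high, its solid round hub 20 mm across and only 10 mm high, thin wings spread along its y above it: grip the hub low down, across x; point 9.5 mm above the centre of its underside. One to three of the three wing nuts are present, on the mat at the start
- nut_2_c (a point): a dark iron wing nut, 20 x 42 mm, 19 mm high, its solid round hub 20 mm across and only 10 mm high, thin wings spread along its y above it: grip the hub low down, across x; point 9.5 mm above the centre of its underside. One to three of the three wing nuts are present, on the mat at the start
- nut_3_c (a point): a dark iron wing nut, 20 x 42 mm, 19 mm high, its solid round hub 20 mm across and only 10 mm high, thin wings spread along its y above it: grip the hub low down, across x; point 9.5 mm above the centre of its underside. One to three of the three wing nuts are present, on the mat at the start
- notebook: black notebook, 160 x 106 x 17 mm, length along its x; a bystander, origin at the centre of its underside; stays where it is
- chisel_a: chisel with a light handle, 27 x 265 x 30 mm, length along its y; a bystander, origin at the centre of its underside; stays where it is
- chisel_b: chisel with a dark handle, 30 x 280 x 30 mm, length along its y; a bystander, origin at the centre of its underside; stays where it is
- brush: glue brush, 48 x 209 x 16 mm, length along its y; a bystander, origin at the centre of its underside; stays where it is

How it is judged:
By the outcome, as a careful person would: the job done as asked, in the order asked, and still so for the second after the job is handed in, with the robot touching nothing.
Of nut_1, nut_2, nut_3, green_stone only 2 to 4 are there at a start; the rules pass over those that are not, and their reading is None.
At some moment in a run one of nut_1, nut_2, nut_3 may be knocked a few centimetres aside while the robot is not near it.
Once in a run the grip may slacken for a moment while it holds something.
It also fails if it takes over 210 s, if anything falls off the work surface, if the arm or the gripper's body presses on something with over 40 N, if the wrist force passes 120 N, or if a joint passes its speed limit or range.

## Working session

There is one attempt and no reset: what is moved stays moved. The work goes in short steps, Python scripts to look and compute and a tool call to move; the robot and the scene stay as the last step left them, time stands still between calls to the robot, and variables do not carry over. Pictures are saved under pics/ and viewed, about 12 in all and at most 16, crops included, and the job is handed in when it is done.

Besides the shell and the picture viewer there is one more tool, called after "Emit:" by a JSON object that holds its "api" and its "payload". apply_moves: Moves the arm, as the interface text tells. Its arguments: {"type":"object","properties":{"motion":{"type":"array"},"newtons":{"type":"number"}},"required":["motion"]}

```bash
ls; mkdir -p pics; cat > h.py <<'E'
import numpy as np, cv2
from cell import arm
def snap(name,fn,scale=1,crop=None):
    c=arm.camera(name); im=c["image"][:,:,::-1].copy()
    np.savez('pics/'+fn+'.npz',im=im,**{k:v for k,v in c.items() if k!="image"})
    if crop: im=im[crop[1]:crop[3],crop[0]:crop[2]]
    cv2.imwrite('pics/'+fn+'.png',cv2.resize(im,None,fx=scale,fy=scale,interpolation=cv2.INTER_CUBIC))
    return c
def ray(fn,uv,z):
    c=np.load('pics/'+fn+'.npz'); R,t,K=c['R'],c['t'],c['mtx']
    d=R.T@np.linalg.solve(K,[uv[0],uv[1],1.]); o=-R.T@t
    return o+d*(z-o[2])/d[2]
def proj(fn,X):
    c=np.load('pics/'+fn+'.npz'); p=c['mtx']@(c['R']@np.array(X)+c['t']); return p[:2]/p[2]
E
python3 - <<'E'
from h import *
print(arm.state())
a=snap("top","top0",1.5);b=snap("side","side0",1.5)
for c in(a,b):print(-c['R'].T@c['t'],c['mtx'],c['R'])
E
```

```text
pics
{'t': 0.0, 'qpos': array([61.35784434, 27.37581707,  1.27941249, 89.17581604, -0.65845989,
       63.5588493 , -4.76093674]), 'joint_vel': array([-0.11957411,  0.09741434, -0.03704962,  0.10365233, -0.02669856,
        0.00314568, -0.03725628]), 'tau': array([ 1.86794041e-04, -5.82846379e+01,  1.53464533e+00, -2.72607064e+01,
       -5.43726236e-02,  1.67046039e-02,  1.57794921e-04]), 'ee_pos': array([ 0.25751511, -0.62330875,  0.22169968]), 'eef_rot': array([-1.79897150e+02,  7.78203849e-03,  2.24507870e+01]), 'force': array([ 0.02021747,  0.24913714, -0.21894049]), 'torque': array([ 0.00328619, -0.01554368,  0.01335143]), 'opening': 0.08769585109294788}
[ 0.20094795 -0.01052307  1.53112345] [[473.59951899   0.         258.49309835]
 [  0.         473.59951899 198.60038515]
 [  0.           0.           1.        ]] [[-0.01979428 -0.99978775 -0.00571243]
 [-0.97617455  0.02056098 -0.21601041]
 [ 0.21608202  0.00130056 -0.97637435]]
[ 0.2161059  -1.42051021  0.66704761] [[478.6733339    0.         256.51672265]
 [  0.         478.6733339  192.87487008]
 [  0.           0.           1.        ]] [[ 0.97763787 -0.20976885 -0.01487351]
 [-0.0912953  -0.35964351 -0.92861279]
 [ 0.18944488  0.90920492 -0.37075202]]
```

View pics/top0.png

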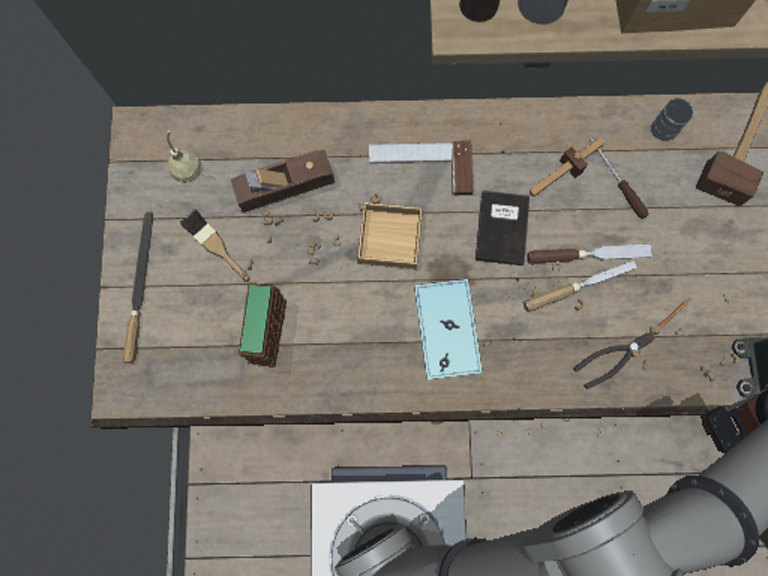

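View pics/side0.png

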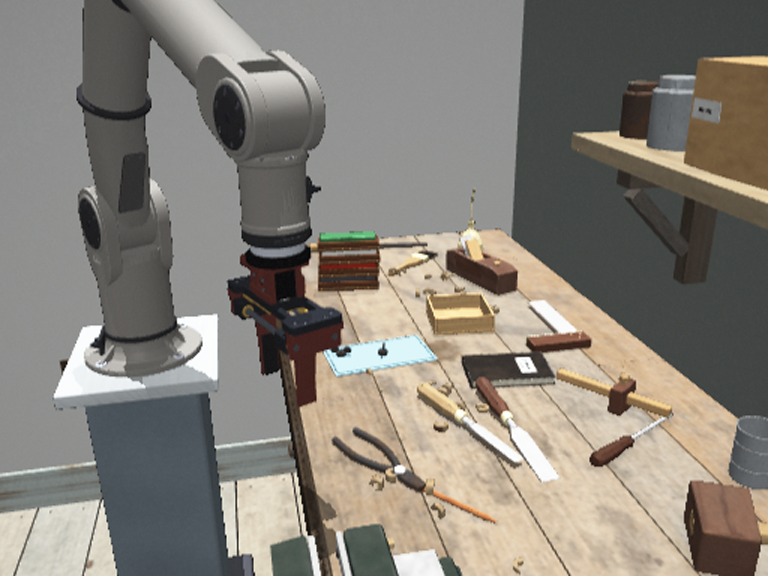

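The top view shows two nuts on the mat, at (450,325) and (445,362). The pile has a green stone on top at (258,320), the tray is at (391,235), and the mat corners are near (415,286) and (481,372). I'll enlarge the mat and pile next.

```bash
python3 - <<'E'
from h import *
im=np.load('pics/top0.npz')['im']
a=cv2.resize(im[180:260,265:335],None,fx=7,fy=7,interpolation=cv2.INTER_CUBIC)
b=cv2.resize(im[180:260,155:198],None,fx=7,fy=7,interpolation=cv2.INTER_CUBIC)
cv2.imwrite('pics/crop0.png',np.hstack([a,b]))
for n,uv,z in [("nutA",(300,217),.01),("nutB",(296.5,241.5),.01),("m1",(276.5,190.5),.004),("m2",(312.5,186),.004),("m3",(320.5,248),.004),("m4",(286,252.5),.004),
 ("t1",(243,136.5),.04),("t2",(281,138),.04),("t3",(278,179),.04),("t4",(238.5,176),.04),
 ("g1",(166,189.5),.136),("g2",(181,190),.136),("g3",(176,237),.136),("g4",(161,236),.136)]:print(n,ray('top0',uv,z).round(4))
E
```

```text
nutA [ 0.4733 -0.1426  0.01  ]
nutB [ 0.3934 -0.1282  0.01  ]
m1 [ 0.5652 -0.0687  0.004 ]
m2 [ 0.578  -0.1886  0.004 ]
m3 [ 0.3715 -0.2052  0.004 ]
m4 [ 0.3593 -0.0935  0.004 ]
t1 [0.7433 0.0387 0.04  ]
t2 [ 0.7353 -0.0873  0.04  ]
t3 [ 0.5949 -0.0733  0.04  ]
t4 [0.6078 0.0551 0.04  ]
g1 [0.5439 0.2713 0.136 ]
g2 [0.5414 0.2257 0.136 ]
g3 [0.3982 0.2383 0.136 ]
g4 [0.4021 0.283  0.136 ]
```

View pics/crop0.png

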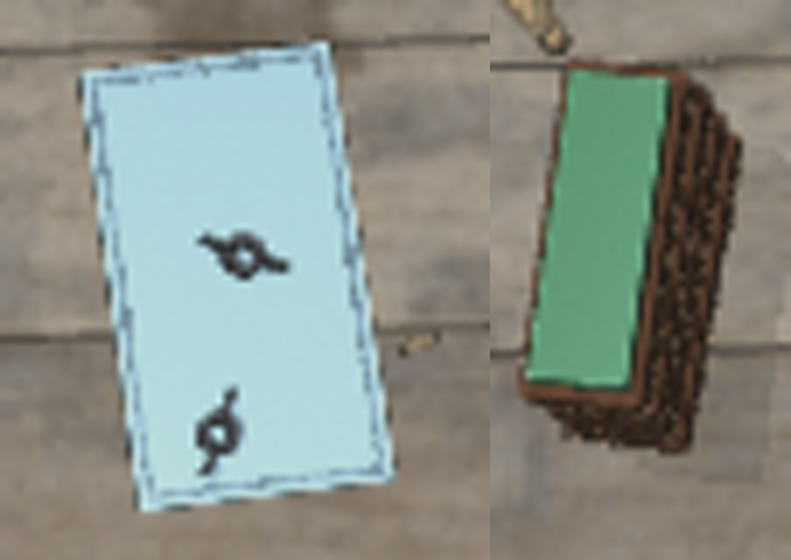

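```bash
cat >> h.py <<'E'
from scipy.spatial.transform import Rotation as Ro
def pose():
    s=arm.state(); return np.array(s['ee_pos']),Ro.from_euler('xyz',s['eef_rot'],degrees=True),s
def plan(x,y,z,yaw):
    "shift mm in tool axes & spin rad from the present pose"
    p,R,s=pose(); d=R.inv().apply(np.array([x,y,z])-p)*1000
    dy=(yaw-s['eef_rot'][2]+180)%360-180
    print('now',p.round(4),s['eef_rot'].round(2),'F',s['force'].round(1),'open',round(s['opening'],4))
    print('->',d.round(1),'spin',round(-np.radians(dy),3))
def wsnap(fn,scale=1.5):
    p,R,s=pose(); c=arm.camera("wrist"); im=c["image"][:,:,::-1].copy()
    T=np.eye(4);T[:3,:3]=R.as_matrix();T[:3,3]=p
    np.savez('pics/'+fn+'.npz',im=im,mtx=c['mtx'],W=T@c['tool_from_camera'])
    cv2.imwrite('pics/'+fn+'.png',cv2.resize(im,None,fx=scale,fy=scale,interpolation=cv2.INTER_CUBIC))
    return c
def wray(fn,uv,z):
    c=np.load('pics/'+fn+'.npz'); K=c['mtx']; v=np.array([(uv[0]-K[0,2])/K[0,0],(uv[1]-K[1,2])/K[1,1]])
    th=np.hypot(*v); d=np.r_[v/max(th,1e-9)*np.sin(th),np.cos(th)]
    d=c['W'][:3,:3]@d; o=c['W'][:3,3]; return o+d*(z-o[2])/d[2]
def wproj(fn,X):
    c=np.load('pics/'+fn+'.npz'); q=c['W'][:3,:3].T@(np.array(X)-c['W'][:3,3]); K=c['mtx']
    th=np.arctan2(np.hypot(q[0],q[1]),q[2]); v=q[:2]/np.hypot(q[0],q[1])*th
    return v*[K[0,0],K[1,1]]+[K[0,2],K[1,2]]
E
python3 -c "
from h import *
plan(.45,-.14,.222,-5)"
```

```text
now [ 0.2575 -0.6234  0.2218] [-1.7991e+02  1.0000e-02  2.2450e+01] F [ 0.   0.8 -0.8] open 0.0877
-> [ 3.625e+02 -3.733e+02  3.000e-01] spin 0.479
```

Emit:
{"api": "apply_moves", "payload": {"motion": [[[362,-373,0,0.479,87],[362,-373,0,0.479,87],[362,-373,0,0.479,87],[362,-373,0,0.479,87],[362,-373,0,0.479,87],[362,-373,0,0.479,87],[362,-373,0,0.479,87],[362,-373,0,0.479,87]]]}}

```text
t: 0.9
ee_pos: [0.4057, -0.2503, 0.2226]
eef_rot: [180.0, 0.0, -5.0]
force: [0.6, -0.4, 0.7]
opening: 0.087
```

```bash
python3 -c "
from h import *
plan(.45,-.14,.222,-5)"
```

```text
now [ 0.4057 -0.2503  0.2226] [ 1.7999e+02  1.0000e-02 -5.0000e+00] F [ 0.6 -0.4  0.7] open 0.087
-> [  34.5 -113.8    0.6] spin -0.0
```

Emit:
{"api": "apply_moves", "payload": {"motion": [[[34,-114,0,0,87],[34,-114,0,0,87],[34,-114,0,0,87],[34,-114,0,0,87]]]}}

```text
t: 1.3
ee_pos: [0.4503, -0.1382, 0.2226]
eef_rot: [-179.9, -0.0, -4.6]
force: [-0.6, 0.0, 0.1]
opening: 0.0867
```

```bash
python3 -c "
from h import *
c=wsnap('w1'); print(c['mtx'],c['tool_from_camera']); plan(.45,-.14,.222,-5)
for X in [(.4733,-.1426,.01),(.3934,-.1282,.01),(.5652,-.0687,.004),(.67,-.017,.0)]: print(wproj('w1',X)*1.5)
"
```

```text
[[297.31863964   0.         252.87933687]
 [  0.         297.31863964 188.57832937]
 [  0.           0.           1.        ]] [[ 2.30236946e-03 -9.55386554e-01 -2.95349339e-01  8.12757528e-02]
 [ 9.99996898e-01  1.91897086e-03  1.58796147e-03  9.60289096e-04]
 [-9.50350260e-04 -2.95352079e-01  9.55388008e-01 -1.61748550e-01]
 [ 0.00000000e+00  0.00000000e+00  0.00000000e+00  1.00000000e+00]]
now [ 0.4495 -0.1406  0.2225] [-1.80e+02  3.00e-02 -4.82e+00] F [-0.1 -0.3  0.1] open 0.0865
-> [ 0.5 -0.7  0.5] spin 0.003
[380.78014582 217.75831085]
[371.66397159 307.54086523]
[285.35321228 119.03574457]
[221.86254398  16.33106653]
```

View pics/w1.png

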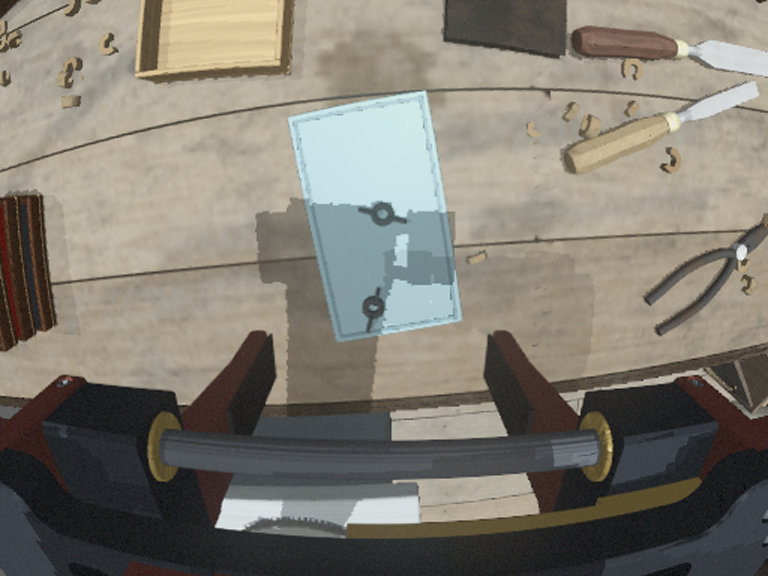

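The wrist picture shows nut A at (383,214) with wings (360,208)-(406,220), and nut B at (373,306) with wings (378,289)-(369,330). The mat corners are (289,118), (426,91), (461,320) and (338,341).

```bash
python3 -c "
from h import *
def w(u,v,z): return wray('w1',(u/1.5,v/1.5),z)
print('A',w(383,214,.012).round(4),'B',w(373,306,.012).round(4))
for a,b in [((360,208),(406,220)),((378,289),(369,330))]:
  d=w(*a,.02)-w(*b,.02); print('wing deg',np.degrees(np.arctan2(d[1],d[0]))%180, np.hypot(*d[:2]))
m=[w(*c,.004) for c in [(289,118),(426,91),(461,320),(338,341)]]
print(np.round(m,4),np.mean(m,0))
for a,b in((0,3),(1,2)):
  d=m[a]-m[b];print(np.degrees(np.arctan2(d[1],d[0])),np.hypot(*d[:2]))
d=m[0]-m[1];print(np.degrees(np.arctan2(-d[0],d[1])),np.hypot(*d[:2]))
pa=w(383,214,.012)
plan(pa[0],pa[1],.06,72); 
"
```

```text
A [ 0.4767 -0.1447  0.012 ] B [ 0.3955 -0.1296  0.012 ]
wing deg 70.72637328522244 0.03917517892357506
wing deg 163.6562169267232 0.039101814267099015
[[ 0.5657 -0.0719  0.004 ]
 [ 0.5785 -0.1888  0.004 ]
 [ 0.3721 -0.2095  0.004 ]
 [ 0.3602 -0.0936  0.004 ]] [ 0.46911455 -0.14095722  0.004     ]
6.007968543792884 0.20665155059937562
5.725881072949482 0.20743541719801206
6.254887297454437 0.11758623529728891
now [ 0.4495 -0.1406  0.2225] [-1.80e+02  3.00e-02 -4.82e+00] F [-0.1 -0.3  0.1] open 0.0865
-> [ 27.5   1.8 162.5] spin -1.341
```

Emit:
{"api": "apply_moves", "payload": {"motion": [[[27,2,20,-0.15,50],[27,2,40,-0.3,50],[27,2,60,-0.45,50],[27,2,80,-0.6,50],[27,2,100,-0.75,50],[27,2,120,-0.9,50],[27,2,140,-1.05,50],[27,2,162,-1.199,50]]]}}

```text
t: 2.15
ee_pos: [0.4754, -0.1484, 0.0598]
eef_rot: [180.0, 0.1, 63.9]
force: [1.1, -1.0, 0.0]
opening: 0.05
```

Emit:
{"api": "apply_moves", "payload": {"motion": [[[0,0,0,-0.125,50],[0,0,0,-0.125,50],[0,0,0,-0.125,50]]]}}

```text
t: 2.45
ee_pos: [0.4758, -0.1476, 0.0607]
eef_rot: [180.0, 0.0, 70.5]
force: [-0.5, 0.3, -0.4]
opening: 0.0504
```

```bash
python3 -c "
from h import *
c=wsnap('w2'); plan(.4767,-.1447,.007,71)
print(wproj('w2',(.4767,-.1447,.012))*1.5)
"
```

```text
now [ 0.4761 -0.1473  0.0609] [1.7996e+02 2.0000e-02 7.0590e+01] F [ 0.6 -0.1  0.6] open 0.0502
-> [ 2.6 -0.3 53.9] spin -0.007
[378.27382913 305.960581  ]
```

View pics/w2.png

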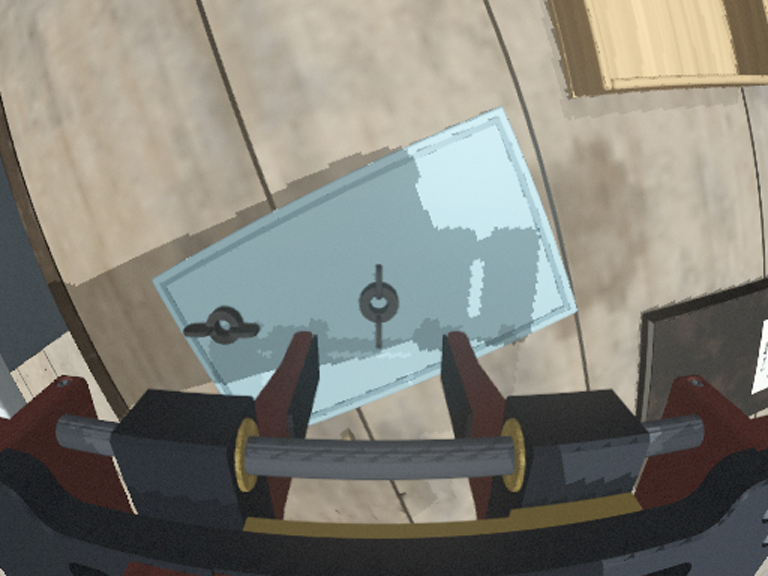

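Nut A's hub is at (379,301), centred between the jaws with its wings aligned to tool x. Going down to grip.

Emit:
{"api": "apply_moves", "payload": {"motion": [[[4,0,25,0,50],[4,0,45,0,50],[4,0,53,0,50],[4,0,53,0,10],[4,0,53,0,10],[4,0,53,0,10],[4,0,53,0,10],[4,0,53,0,10]]], "newtons": 25}}

```text
t: 3.3
ee_pos: [0.4779, -0.1425, 0.0084]
eef_rot: [179.9, 0.0, 70.8]
force: [-0.7, -0.2, 4.2]
opening: 0.0178
```

Emit:
{"api": "apply_moves", "payload": {"motion": [[[0,0,-1,0,10],[0,0,-5,0,10],[0,0,-30,0,10],[0,0,-60,0,10],[0,0,-75,0,10],[0,0,-75,0,10]]]}}

```text
t: 3.9
ee_pos: [0.4789, -0.1427, 0.0848]
eef_rot: [179.8, -0.0, 70.8]
force: [-0.3, -0.4, -0.2]
opening: 0.0181
```

```bash
python3 -c "
from h import *
plan(.675,.005,.082,71)
"
```

```text
now [ 0.4789 -0.1427  0.0848] [ 1.7976e+02 -1.0000e-02  7.0850e+01] F [-0.3 -0.4 -0.2] open 0.0181
-> [203.8 136.8   3.4] spin -0.003
```

Emit:
{"api": "apply_moves", "payload": {"motion": [[[204,137,0,0,10],[204,137,0,0,10],[204,137,0,0,10],[204,137,0,0,10],[204,137,0,0,10],[204,137,0,0,10],[204,137,0,0,10],[204,137,0,0,10]]]}}

```text
t: 4.7
ee_pos: [0.6722, 0.004, 0.0814]
eef_rot: [-179.9, 0.1, 70.8]
force: [0.2, -0.6, -0.0]
opening: 0.0174
```

Emit:
{"api": "apply_moves", "payload": {"motion": [[[0,0,30,0,10],[0,0,60,0,10],[0,0,68,0,10],[0,0,68,0,38],[0,0,68,0,38],[0,0,30,0,38],[0,0,-40,0,50],[0,0,-40,0,50]]]}}

```text
t: 5.5
ee_pos: [0.677, 0.006, 0.1297]
eef_rot: [179.5, -0.2, 70.8]
force: [0.2, 0.5, 1.6]
opening: 0.0489
```

```bash
python3 -c "
from h import *
plan(.44,-.14,.14,-17)
"
```

```text
now [0.677  0.006  0.1297] [179.51  -0.21  70.85] F [0.2 0.5 1.6] open 0.0489
-> [-215.6 -175.9  -12.6] spin 1.533
```

Emit:
{"api": "apply_moves", "payload": {"motion": [[[-30,-24,-12,0.149,50],[-60,-48,-12,0.298,50],[-90,-73,-12,0.447,50],[-120,-97,-12,0.596,50],[-150,-122,-12,0.745,50],[-180,-146,-12,0.894,50],[-215,-175,-12,1.043,50],[-215,-175,-12,1.19,50]]]}}

```text
t: 6.3
ee_pos: [0.4331, -0.1437, 0.1358]
eef_rot: [179.9, 0.1, 2.0]
force: [0.9, 0.5, 0.5]
opening: 0.05
```

Emit:
{"api": "apply_moves", "payload": {"motion": [[[0,0,0,0.149,50],[0,0,0,0.298,50],[0,0,0,0.343,50],[0,0,0,0.343,50]]]}}

```text
t: 6.7
ee_pos: [0.4389, -0.1403, 0.1363]
eef_rot: [-180.0, -0.2, -17.0]
force: [-0.6, 0.3, 0.5]
opening: 0.0499
```

```bash
python3 -c "
from h import *
c=wsnap('w3'); plan(.3955,-.1296,.06,-17); arm
print(wproj('w3',(.3955,-.1296,.012))*1.5)
s=snap('top','top1');
"
```

```text
now [ 0.4388 -0.1402  0.1361] [-1.7998e+02 -1.6000e-01 -1.6890e+01] F [ 0.1 -0.3  0.5] open 0.0499
-> [-44.7   2.4  75.9] spin 0.002
[380.71960581 335.05336039]
```

View pics/w3.png

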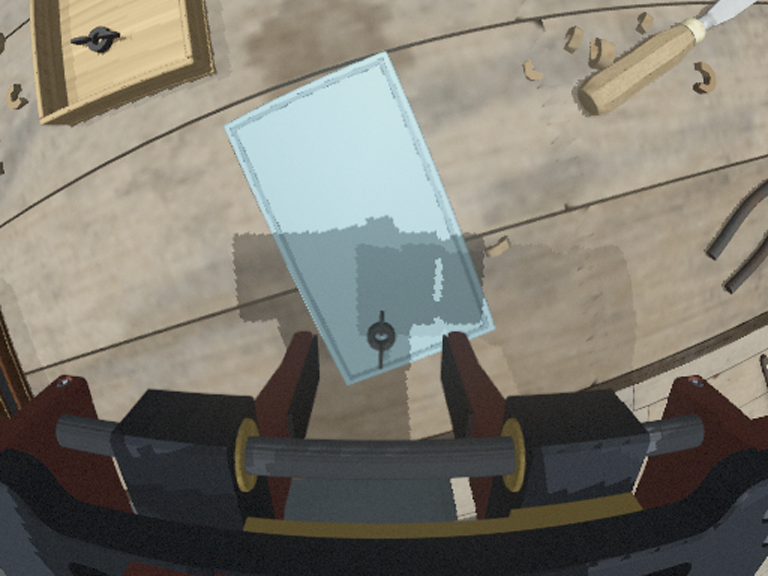

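Nut A is in the tray at (99,40). Nut B is at (381,335), as predicted and aligned with the jaws.

Emit:
{"api": "apply_moves", "payload": {"motion": [[[-43,2,40,0,50],[-43,2,76,0,50],[-43,2,76,0,50],[-43,2,76,0,50]]]}}

```text
t: 7.2
ee_pos: [0.3968, -0.1297, 0.0593]
eef_rot: [-180.0, 0.0, -16.9]
force: [0.2, 0.5, -0.6]
opening: 0.0501
```

```bash
python3 -c "
from h import *
plan(.396,-.1296,.007,-17); print(arm.state()['qpos'].round(1))
"
```

```text
now [ 0.3968 -0.1297  0.0593] [-1.7999e+02  1.0000e-02 -1.6930e+01] F [ 0.2  0.5 -0.6] open 0.0501
-> [-0.8  0.2 52.3] spin 0.001
[  14.    18.5   -5.1  130.5    3.1   31.  -100.5]
```

Emit:
{"api": "apply_moves", "payload": {"motion": [[[0,0,25,0,50],[0,0,45,0,50],[0,0,52,0,50],[0,0,52,0,10],[0,0,52,0,10],[0,0,52,0,10],[0,0,52,0,10],[0,0,52,0,10]]], "newtons": 25}}

```text
t: 8.0
ee_pos: [0.3968, -0.1298, 0.0073]
eef_rot: [-180.0, -0.1, -17.0]
force: [-0.8, 0.5, 6.8]
opening: 0.0187
```

Emit:
{"api": "apply_moves", "payload": {"motion": [[[0,0,-1,0,10],[0,0,-5,0,10],[0,0,-30,0,10],[0,0,-60,0,10],[0,0,-75,0,10],[0,0,-75,0,10]]]}}

```text
t: 8.6
ee_pos: [0.3975, -0.13, 0.0835]
eef_rot: [-180.0, -0.2, -17.0]
force: [-0.2, -0.1, -0.7]
opening: 0.018
```

```bash
python3 -c "
from h import *
plan(.665,-.042,.082,-17)
"
```

```text
now [ 0.3975 -0.13    0.0835] [-179.98   -0.24  -16.99] F [-0.2 -0.1 -0.7] open 0.018
-> [ 230.1 -162.3    2.5] spin 0.0
```

Emit:
{"api": "apply_moves", "payload": {"motion": [[[200,-174,0,0,10],[200,-174,0,0,10],[200,-174,0,0,10],[200,-174,0,0,10],[200,-174,0,0,10],[200,-174,0,0,10],[200,-174,0,0,10]]]}}

```text
t: 9.3
ee_pos: [0.6395, -0.0192, 0.0798]
eef_rot: [-180.0, 0.1, -16.8]
force: [-0.7, 0.1, -1.2]
opening: 0.0182
```

```bash
python3 -c "
from h import *
plan(.640,-.022,.082,-17); wsnap('w4')
for X in [(.67,-.017,.005),(.677,.006,.01)]: print(wproj('w4',X)*1.5)
"
```

```text
now [ 0.6395 -0.0192  0.0798] [-1.7996e+02  6.0000e-02 -1.6810e+01] F [-0.7  0.1 -1.2] open 0.0182
-> [ 1.3  2.5 -2.2] spin 0.003
[356.86253316 247.26145714]
[311.70546668 249.35712506]
```

View pics/w4.png

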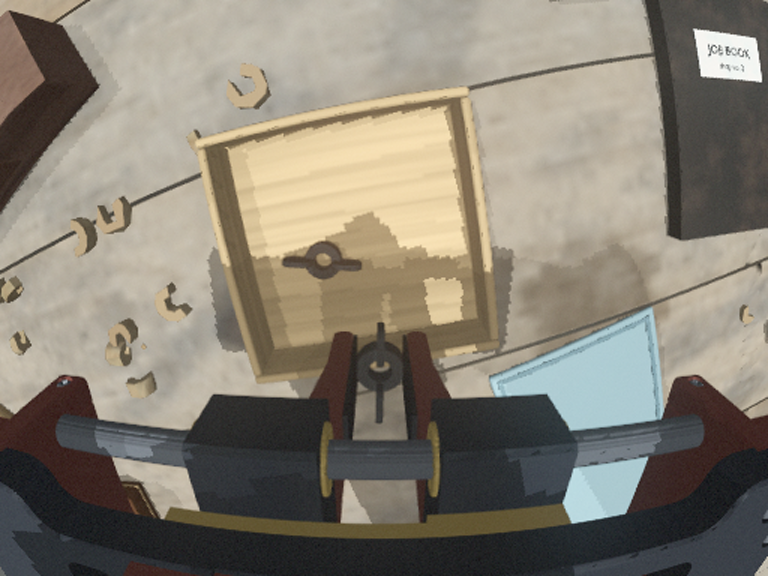

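```bash
python3 -c "
from h import *
m=np.array([wray('w4',np.array(c)/1.5,.04) for c in [(198,143),(468,89),(498,347),(258,380)]]);print(m.round(4),m.mean(0))
print(wray('w4',np.array((323,260))/1.5,.015))
"
```

```text
[[ 0.7477  0.0358  0.04  ]
 [ 0.7331 -0.09    0.04  ]
 [ 0.6072 -0.0743  0.04  ]
 [ 0.6243  0.0511  0.04  ]] [ 0.67807291 -0.01934079  0.04      ]
[0.67065591 0.00102551 0.015     ]
```

Emit:
{"api": "apply_moves", "payload": {"motion": [[[61,11,0,0,10],[61,11,0,0,10],[61,11,0,0,10],[61,11,30,0,10],[61,11,60,0,10],[61,11,67,0,10],[61,11,67,0,26],[61,11,67,0,26]]]}}

```text
t: 10.15
ee_pos: [0.6937, -0.0499, 0.016]
eef_rot: [-180.0, -0.1, -17.0]
force: [0.9, 0.8, 0.3]
opening: 0.0259
```

Emit:
{"api": "apply_moves", "payload": {"motion": [[[0,0,0,0,26],[0,0,-20,0,26],[0,0,-60,0,26],[0,0,-110,0,87],[0,0,-160,0,87],[0,0,-200,0,87],[0,0,-200,0,87]]]}}

```text
t: 10.85
ee_pos: [0.6976, -0.05, 0.224]
eef_rot: [-179.8, -0.8, -17.0]
force: [0.5, 0.3, 0.5]
opening: 0.0546
```

```bash
python3 -c "
from h import *
plan(.44,.25,.25,-5)
"
```

```text
now [ 0.6976 -0.05    0.224 ] [-179.76   -0.79  -17.  ] F [0.5 0.3 0.5] open 0.0546
-> [-333.6 -211.7  -29.7] spin -0.209
```

Emit:
{"api": "apply_moves", "payload": {"motion": [[[-333,-212,-30,-0.21,87],[-333,-212,-30,-0.21,87],[-333,-212,-30,-0.21,87],[-333,-212,-30,-0.21,87],[-333,-212,-30,-0.21,87],[-333,-212,-30,-0.21,87],[-333,-212,-30,-0.21,87],[-333,-212,-30,-0.21,87]]]}}

```text
t: 11.65
ee_pos: [0.435, 0.2517, 0.2456]
eef_rot: [-180.0, -0.1, -4.9]
force: [0.6, 1.0, 0.3]
opening: 0.087
```

Emit:
{"api": "apply_moves", "payload": {"motion": [[[0,0,0,0,87],[0,0,0,0,87],[0,0,0,0,87]]]}}

```text
t: 11.95
ee_pos: [0.4376, 0.2488, 0.2447]
eef_rot: [180.0, -0.0, -5.1]
force: [0.6, -0.1, 0.5]
opening: 0.087
```

```bash
python3 -c "
from h import *
wsnap('w5');plan(.44,.25,.25,-5)
for X in [(.471,.2546,.136)]: print(wproj('w5',X)*1.5)
"
```

```text
now [0.4378 0.2486 0.2446] [ 1.7997e+02 -2.0000e-02 -5.1000e+00] F [ 0.6 -0.9 -0.4] open 0.0873
-> [ 2.1 -1.6 -5.4] spin -0.002
[362.95306664 228.47150723]
```

View pics/w5.png

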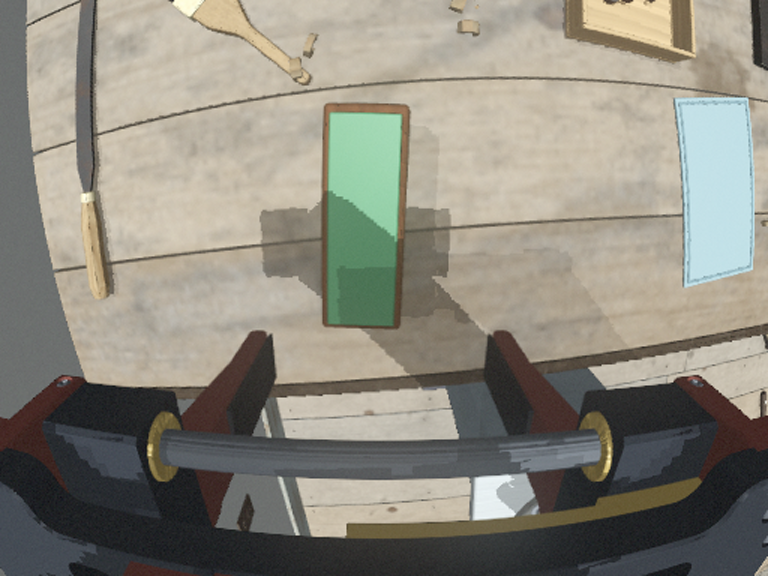

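The mat is clear. The green stone's base corners are (324,104), (410,106), (400,328) and (323,326).

```bash
python3 -c "
from h import *
m=np.array([wray('w5',np.array(c)/1.5,.126) for c in [(324,104),(410,106),(400,328),(323,326)]]);print(m.round(4),m.mean(0))
for a,b in((0,3),(1,2)):
  d=m[a]-m[b];print(np.degrees(np.arctan2(d[1],d[0])),np.hypot(*d[:2]))
c=m.mean(0)
plan(c[0],c[1],.16,-7)
"
```

```text
[[0.5505 0.272  0.126 ]
 [0.5443 0.2192 0.126 ]
 [0.3988 0.2365 0.126 ]
 [0.4047 0.2889 0.126 ]] [0.47457447 0.25414408 0.126     ]
-6.610731361481757 0.1467178936488451
-6.799711101262245 0.14643773653732034
now [0.4378 0.2486 0.2446] [ 1.7997e+02 -2.0000e-02 -5.1000e+00] F [ 0.6 -0.9 -0.4] open 0.0873
-> [36.1 -8.8 84.6] spin 0.033
```

Emit:
{"api": "apply_moves", "payload": {"motion": [[[36,-9,50,0.03,87],[36,-9,90,0.03,87],[36,-9,130,0.03,87],[36,-9,160,0.03,87],[36,-9,173,0.03,87],[36,-9,173,0.03,87]]]}}

```text
t: 12.6
ee_pos: [0.4731, 0.2544, 0.0701]
eef_rot: [179.9, 0.1, -6.8]
force: [-0.4, -1.1, -0.6]
opening: 0.087
```

```bash
python3 -c "
from h import *
plan(.4745,.254,.0715,-6.7); snap('side','s1',4,(190,140,280,210))
"
```

```text
now [0.4731 0.2544 0.0701] [ 1.7986e+02  1.5000e-01 -6.7600e+00] F [-0.4 -1.1 -0.6] open 0.087
-> [ 1.4  0.2 -1.4] spin -0.001
```

View pics/s1.png

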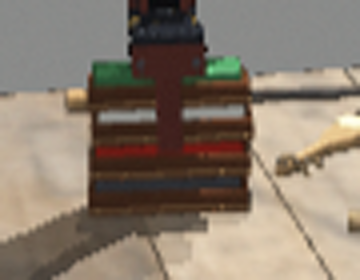

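Emit:
{"api": "apply_moves", "payload": {"motion": [[[1,0,-1.5,0,60],[1,0,-1.5,0,40],[1,0,-1.5,0,40],[1,0,-1.5,0,40],[1,0,-1.5,0,40]]], "newtons": 50}}

```text
t: 13.15
ee_pos: [0.4746, 0.2545, 0.0738]
eef_rot: [179.9, -0.0, -6.7]
force: [-1.8, -4.5, 6.5]
opening: 0.0535
```

Emit:
{"api": "apply_moves", "payload": {"motion": [[[0,0,-2,0,40],[0,0,-6,0,40],[0,0,-12,0,40],[0,0,-18,0,40],[0,0,-18,0,40]]]}}

```text
t: 13.65
ee_pos: [0.4749, 0.2563, 0.092]
eef_rot: [-179.9, -0.1, -6.7]
force: [-0.4, -0.6, -7.3]
opening: 0.0541
```

```bash
python3 -c "
from h import *
plan(.465,.09,.0895,-6.7); snap('side','s2',5,(190,130,280,210))
"
```

```text
now [0.4749 0.2563 0.092 ] [-1.7994e+02 -7.0000e-02 -6.6600e+00] F [-0.4 -0.6 -7.3] open 0.0541
-> [  9.5 166.3   2.3] spin 0.001
```

View pics/s2.png

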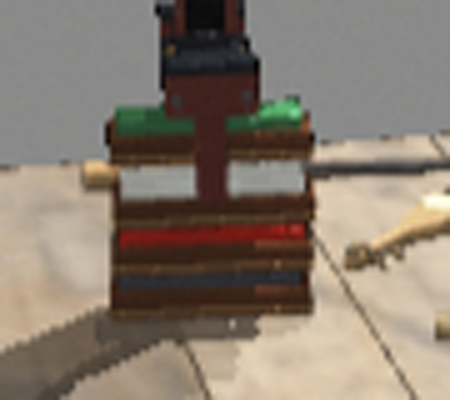

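The lift went unevenly. White has risen only about 7 mm and green about 23 mm, so white slipped in the pads. I'll lower both with a light grip, then take the stones one at a time.

Emit:
{"api": "apply_moves", "payload": {"motion": [[[0,0,3,0,40],[0,0,6,0,40],[0,0,9,0,40],[0,0,12,0,40],[0,0,15,0,40],[0,0,18,0,40],[0,0,18,0,40]]], "newtons": 12}}

```text
t: 14.4
ee_pos: [0.475, 0.2559, 0.0736]
eef_rot: [-180.0, -0.1, -6.7]
force: [-0.3, -2.8, 4.7]
opening: 0.0538
```

```bash
python3 -c "
from h import *
plan(.465,.09,.0895,-6.7); snap('side','s3',5,(190,130,280,210))
"
```

```text
now [0.475  0.2559 0.0736] [-1.7999e+02 -6.0000e-02 -6.6600e+00] F [-0.3 -2.8  4.7] open 0.0538
-> [  9.3 166.  -15.9] spin 0.001
```

View pics/s3.png

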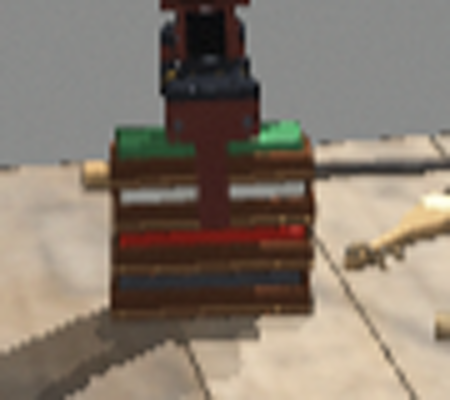

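The pile is closed up again. Now I'll release, rise to the green level and take green alone.

Emit:
{"api": "apply_moves", "payload": {"motion": [[[0,0,0,0,80],[0,0,0,0,80],[0,0,0,0,80],[0,0,-33,0,80],[0,0,-33,0,80],[0,0,-33,0,80]]]}}

```text
t: 15.05
ee_pos: [0.4748, 0.2562, 0.1066]
eef_rot: [-179.9, -0.1, -6.7]
force: [0.2, -0.5, 0.2]
opening: 0.0797
```

Emit:
{"api": "apply_moves", "payload": {"motion": [[[0,0,0,0,40],[0,0,0,0,40],[0,0,0,0,40],[0,0,0,0,40],[0,0,-4,0,40],[0,0,-12,0,40],[0,0,-20,0,40],[0,0,-20,0,40]]], "newtons": 50}}

```text
t: 15.85
ee_pos: [0.4752, 0.2564, 0.1276]
eef_rot: [-179.9, -0.1, -6.7]
force: [0.3, -0.8, -3.3]
opening: 0.0539
```

```bash
python3 -c "
from h import *
plan(.465,.12,.12,-6.7); snap('side','s4',5,(190,130,280,210))
"
```

```text
now [0.4752 0.2564 0.1276] [-1.7991e+02 -1.1000e-01 -6.6600e+00] F [ 0.3 -0.8 -3.3] open 0.0539
-> [  5.6 136.6   7.4] spin 0.001
```

View pics/s4.png

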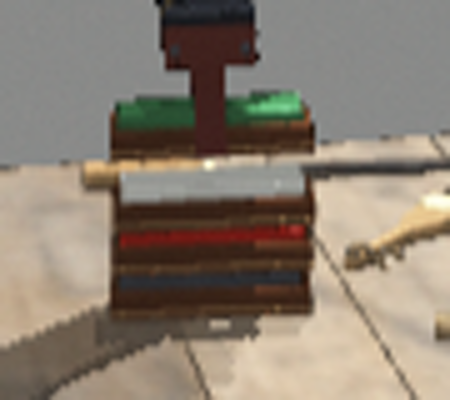

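Emit:
{"api": "apply_moves", "payload": {"motion": [[[3,35,0,0,40],[6,75,0,0,40],[8,115,0,0,40],[11,155,0,0,40],[14,195,0,0,40],[16,226,0,0,40],[16,226,30,0,40],[16,226,60,0,40]]]}}

```text
t: 16.7
ee_pos: [0.4652, 0.0281, 0.0663]
eef_rot: [-180.0, -0.2, -6.8]
force: [-0.2, 0.6, -3.7]
opening: 0.0534
```

Emit:
{"api": "apply_moves", "payload": {"motion": [[[0,0,25,0,40],[0,0,45,0,40],[0,0,55,0,40],[0,0,60,0,40],[0,0,60,0,40]]]}}

```text
t: 17.2
ee_pos: [0.4642, 0.0296, 0.0061]
eef_rot: [180.0, 0.0, -6.7]
force: [-0.6, -0.2, -3.1]
opening: 0.0536
```

```bash
python3 -c "
from h import *
plan(.465,.03,.005,-6.7); s=arm.state(); print(s['t'])
"
```

```text
now [0.4642 0.0296 0.0061] [ 1.80e+02  1.00e-02 -6.66e+00] F [-0.6 -0.2 -3.1] open 0.0536
-> [ 0.7 -0.5  1.1] spin 0.001
17.2
```

Emit:
{"api": "apply_moves", "payload": {"motion": [[[0,0,1,0,40],[0,0,1.5,0,40],[0,0,1.5,0,40]]]}}

```text
t: 17.5
ee_pos: [0.4646, 0.0295, 0.0052]
eef_rot: [-180.0, -0.1, -6.7]
force: [0.0, -0.4, -3.4]
opening: 0.0537
```

Emit:
{"api": "apply_moves", "payload": {"motion": [[[0,0,0,0,80],[0,0,0,0,80],[0,0,0,0,80],[0,0,0,0,80],[0,0,-30,0,80],[0,0,-80,0,80],[0,0,-120,0,80],[0,0,-120,0,80]]]}}

```text
t: 18.3
ee_pos: [0.4677, 0.0301, 0.1295]
eef_rot: [-179.9, -0.5, -6.7]
force: [0.2, -0.4, -0.9]
opening: 0.0802
```

```bash
python3 -c "
from h import *
plan(.4752,.2562,.125,-6.7)
"
```

```text
now [0.4677 0.0301 0.1295] [-179.87   -0.54   -6.68] F [ 0.2 -0.4 -0.9] open 0.0802
-> [ -18.9 -225.5    4.9] spin 0.0
```

Emit:
{"api": "apply_moves", "payload": {"motion": [[[-3,-40,0,0,80],[-7,-85,0,0,80],[-11,-130,0,0,80],[-15,-175,0,0,80],[-19,-215,0,0,80],[-19,-225.5,0,0,80],[-19,-225.5,0,0,80],[-19,-225.5,0,0,80]]]}}

```text
t: 19.1
ee_pos: [0.4712, 0.2538, 0.1239]
eef_rot: [179.9, 0.1, -6.7]
force: [0.2, -0.3, -0.4]
opening: 0.0802
```

```bash
python3 -c "
from h import *
plan(.475,.256,.073,-6.7)
"
```

```text
now [0.4712 0.2538 0.1239] [ 1.7989e+02  5.0000e-02 -6.7300e+00] F [ 0.2 -0.3 -0.4] open 0.0802
-> [ 3.6 -2.7 50.9] spin -0.0
```

Emit:
{"api": "apply_moves", "payload": {"motion": [[[3.6,-2.7,20,0,80],[3.6,-2.7,40,0,80],[3.6,-2.7,51,0,80],[3.6,-2.7,51,0,80],[3.6,-2.7,51,0,40],[3.6,-2.7,51,0,40],[3.6,-2.7,51,0,40],[3.6,-2.7,51,0,40]]]}}

```text
t: 19.9
ee_pos: [0.4756, 0.2572, 0.0743]
eef_rot: [179.9, -0.0, -6.7]
force: [-0.6, -2.7, 5.0]
opening: 0.0534
```

```bash
python3 -c "
from h import *
plan(.475,.256,.073,-6.7)
"
```

```text
now [0.4756 0.2572 0.0743] [ 1.7995e+02 -4.0000e-02 -6.6800e+00] F [-0.6 -2.7  5. ] open 0.0534
-> [-0.5  1.3  1.3] spin 0.0
```

Emit:
{"api": "apply_moves", "payload": {"motion": [[[0,0,-4,0,40],[0,0,-12,0,40],[0,0,-20,0,40],[0,0,-20,0,40]]]}}

```text
t: 20.3
ee_pos: [0.476, 0.2587, 0.095]
eef_rot: [-179.9, -0.1, -6.6]
force: [0.4, 0.8, -4.1]
opening: 0.0535
```

```bash
python3 -c "
from h import *
plan(.470,.142,.093,-6.7); wsnap('w6')
"
```

```text
now [0.476  0.2587 0.095 ] [-1.7991e+02 -1.0000e-01 -6.6500e+00] F [ 0.4  0.8 -4.1] open 0.0535
-> [  7.6 116.6   1.8] spin 0.001
```

View pics/w6.png

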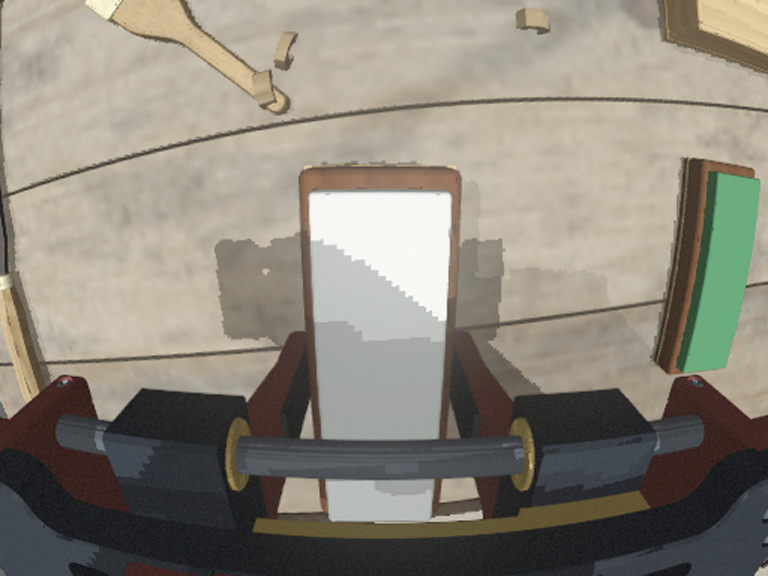

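White is held squarely (centred near column 380) with green set aside at (710,265). Setting white down at y ≈ 0.142.

Emit:
{"api": "apply_moves", "payload": {"motion": [[[2,35,0,0,40],[5,75,0,0,40],[8,117,0,0,40],[8,117,20,0,40],[8,117,50,0,40],[8,117,75,0,40],[8,117,85,0,40],[8,117,89,0,40]]]}}

```text
t: 21.15
ee_pos: [0.4683, 0.1402, 0.0057]
eef_rot: [179.8, 0.2, -6.6]
force: [-18.4, -7.2, 66.7]
opening: 0.0534
```

Emit:
{"api": "apply_moves", "payload": {"motion": [[[0,0,0.5,0,40],[0,0,1,0,40],[0,0,1,0,40]]]}}

```text
t: 21.45
ee_pos: [0.4683, 0.1402, 0.0058]
eef_rot: [179.8, 0.1, -6.6]
force: [-11.0, -3.3, 25.0]
opening: 0.0542
```

Emit:
{"api": "apply_moves", "payload": {"motion": [[[0,0,0,0,80],[0,0,0,0,80],[0,0,0,0,80],[0,0,0,0,80],[0,0,-30,0,80],[0,0,-80,0,80],[0,0,-90,0,80],[0,0,-90,0,80]]]}}

```text
t: 22.25
ee_pos: [0.4713, 0.1413, 0.0955]
eef_rot: [-179.9, -0.2, -6.7]
force: [0.1, -0.8, -0.9]
opening: 0.0803
```

```bash
python3 -c "
from h import *
plan(.475,.2565,.1,-6.7)
"
```

```text
now [0.4713 0.1413 0.0955] [-179.89   -0.24   -6.68] F [ 0.1 -0.8 -0.9] open 0.0803
-> [  -9.7 -114.8   -4.4] spin 0.0
```

Emit:
{"api": "apply_moves", "payload": {"motion": [[[-3,-35,-4,0,80],[-6,-75,-4,0,80],[-9.7,-115,-4,0,80],[-9.7,-115,-4,0,80],[-9.7,-115,-4,0,80],[-9.7,-115,-4,0,80],[-9.7,-115,-4,0,80]]]}}

```text
t: 22.95
ee_pos: [0.4732, 0.2543, 0.0969]
eef_rot: [179.9, 0.0, -6.8]
force: [0.2, -0.8, 0.1]
opening: 0.0801
```

```bash
python3 -c "
from h import *
plan(.475,.2565,.0395,-6.7)
"
```

```text
now [0.4732 0.2543 0.0969] [ 1.7991e+02  5.0000e-02 -6.7800e+00] F [ 0.2 -0.8  0.1] open 0.0801
-> [ 1.5 -2.5 57.4] spin -0.001
```

Emit:
{"api": "apply_moves", "payload": {"motion": [[[1,-1.3,20,0,80],[1,-1.3,40,0,80],[1,-1.3,52,0,80],[1,-1.3,57,0,80],[1,-1.3,57,0,40],[1,-1.3,57,0,40],[1,-1.3,57,0,40],[1,-1.3,57,0,40]]]}}

```text
t: 23.75
ee_pos: [0.4749, 0.2568, 0.0413]
eef_rot: [180.0, -0.0, -6.7]
force: [-0.4, -2.6, 3.4]
opening: 0.0539
```

Emit:
{"api": "apply_moves", "payload": {"motion": [[[0,0,-4,0,40],[0,0,-12,0,40],[0,0,-30,0,40],[0,0,-60,0,40],[0,0,-70,0,40],[0,0,-70,0,40]]]}}

```text
t: 24.35
ee_pos: [0.4756, 0.2582, 0.1123]
eef_rot: [-179.9, -0.2, -6.7]
force: [-1.0, 1.2, -3.4]
opening: 0.0537
```

```bash
python3 -c "
from h import *
plan(.469,-.1405,.11,6)
"
```

```text
now [0.4756 0.2582 0.1123] [-179.86   -0.18   -6.66] F [-1.   1.2 -3.4] open 0.0537
-> [ 39.7 396.7   1.5] spin -0.221
```

Emit:
{"api": "apply_moves", "payload": {"motion": [[[4,40,0,-0.03,40],[9,85,0,-0.06,40],[13,130,0,-0.1,40],[18,175,0,-0.13,40],[22,220,0,-0.16,40],[27,265,0,-0.19,40],[31,310,0,-0.22,40],[35,350,0,-0.22,40]]]}}

```text
t: 25.15
ee_pos: [0.4673, -0.0967, 0.1095]
eef_rot: [-180.0, 0.1, 5.9]
force: [0.0, 0.2, -2.6]
opening: 0.0534
```

Emit:
{"api": "apply_moves", "payload": {"motion": [[[10,30,0,0,40],[15,44,0,0,40],[15,44,0,0,40],[15,44,0,0,40],[15,44,0,0,40]]]}}

```text
t: 25.65
ee_pos: [0.4877, -0.1344, 0.1102]
eef_rot: [-179.9, 0.1, 6.1]
force: [-0.3, 0.4, -3.6]
opening: 0.0537
```

```bash
python3 -c "
from h import *
plan(.469,-.1405,.02,6)
"
```

```text
now [ 0.4877 -0.1344  0.1102] [-1.7994e+02  6.0000e-02  6.1200e+00] F [-0.3  0.4 -3.6] open 0.0537
-> [-19.2   4.2  90.3] spin 0.002
```

Emit:
{"api": "apply_moves", "payload": {"motion": [[[-19,5,20,0,40],[-19,5,50,0,40],[-19,5,75,0,40],[-19,5,88,0,40],[-19,5,92,0,40],[-19,5,94,0,40],[-19,5,94,0,40],[-19,5,94,0,40]]]}}

```text
t: 26.45
ee_pos: [0.4706, -0.1436, 0.0176]
eef_rot: [180.0, -0.1, 5.9]
force: [0.5, 0.4, -2.0]
opening: 0.0537
```

```bash
python3 -c "
from h import *
plan(.469,-.1405,.011,6)
"
```

```text
now [ 0.4706 -0.1436  0.0176] [ 1.7997e+02 -1.0000e-01  5.9500e+00] F [ 0.5  0.4 -2. ] open 0.0537
-> [-1.3 -3.3  6.6] spin -0.001
```

Emit:
{"api": "apply_moves", "payload": {"motion": [[[-1,-3,2,0,40],[-1,-3,4,0,40],[-1,-3,5,0,40],[-1,-3,6,0,40],[-1,-3,7,0,40],[-1,-3,7,0,40]]]}}

```text
t: 27.05
ee_pos: [0.4685, -0.1406, 0.0113]
eef_rot: [180.0, 0.0, 5.9]
force: [-7.4, 2.0, 21.2]
opening: 0.054
```

```bash
python3 -c "
from h import *
plan(.469,-.1405,.011,6)
"
```

```text
now [ 0.4685 -0.1406  0.0113] [1.7996e+02 1.0000e-02 5.9500e+00] F [-7.4  2.  21.2] open 0.054
-> [ 0.5 -0.   0.3] spin -0.001
```

Emit:
{"api": "apply_moves", "payload": {"motion": [[[0,0,0,0,80],[0,0,0,0,80],[0,0,0,0,80],[0,0,0,0,80],[0,0,-30,0,80],[0,0,-80,0,80],[0,0,-130,0,80],[0,0,-150,0,80]]]}}

```text
t: 27.85
ee_pos: [0.4706, -0.141, 0.1639]
eef_rot: [179.9, -0.3, 5.9]
force: [0.6, -0.6, -0.2]
opening: 0.0799
```

```bash
python3 -c "
from h import *
plan(.425,.17,.17,-6.7)
"
```

```text
now [ 0.4706 -0.141   0.1639] [179.89  -0.34   5.94] F [ 0.6 -0.6 -0.2] open 0.0799
-> [ -13.2 -314.    -6.7] spin 0.221
```

Emit:
{"api": "apply_moves", "payload": {"motion": [[[-13,-314,-7,0.22,80],[-13,-314,-7,0.22,80],[-13,-314,-7,0.22,80],[-13,-314,-7,0.22,80],[-13,-314,-7,0.22,80],[-13,-314,-7,0.22,80],[-13,-314,-7,0.22,80],[-13,-314,-7,0.22,80]]]}}

```text
t: 28.65
ee_pos: [0.4223, 0.1739, 0.1668]
eef_rot: [-179.9, -0.0, -6.3]
force: [0.7, -0.4, 0.4]
opening: 0.0801
```

Emit:
{"api": "apply_moves", "payload": {"motion": [[[0,0,0,0,80],[0,0,0,0,80],[0,0,0,0,80]]]}}

```text
t: 28.95
ee_pos: [0.4233, 0.1687, 0.1665]
eef_rot: [180.0, 0.0, -6.8]
force: [-0.7, -0.8, -0.2]
opening: 0.08
```

```bash
python3 -c "
from h import *
wsnap('w7'); plan(.469,.14,.06,-6.7)
"
```

```text
now [0.4233 0.1689 0.1665] [ 1.7997e+02  1.0000e-02 -6.8000e+00] F [ 0.7 -0.3 -0.7] open 0.0801
-> [ 48.8  23.3 106.5] spin -0.002
```

View pics/w7.png

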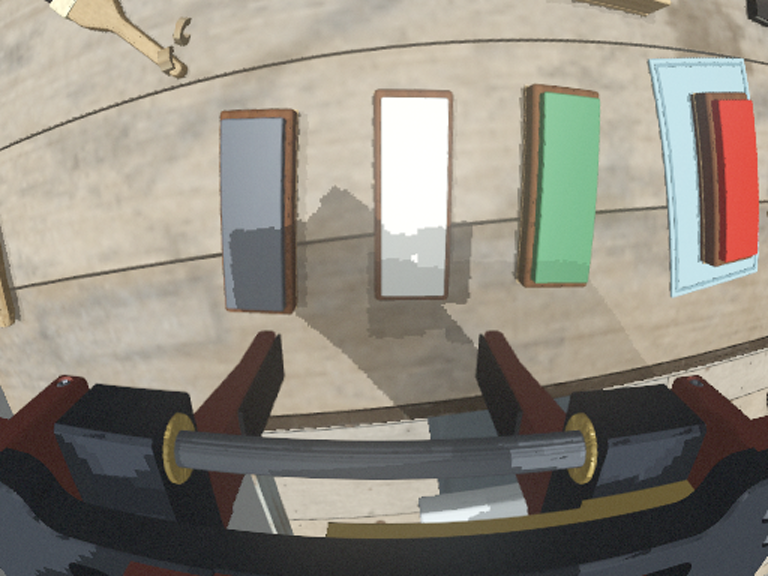

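The wrist view shows all four stones lying flat: grey (253,212), white (413,195), green (562,190) and red on the mat (738,180). I'll fit 136 x 44 mm top rectangles to the corners.

```bash
python3 -c "
from h import *
from scipy.optimize import least_squares
def fit(cs,L,W,z,g):
  f=lambda p:np.ravel([wproj('w7',(p[0]+np.cos(p[2])*a*L/2-np.sin(p[2])*b*W/2,p[1]+np.sin(p[2])*a*L/2+np.cos(p[2])*b*W/2,z))*1.5-c for (a,b),c in zip([(1,1),(1,-1),(-1,-1),(-1,1)],cs)])
  r=least_squares(f,g); return np.r_[r.x[:2].round(4),np.degrees(r.x[2]).round(2)],r.fun.round(1)
print('grey',fit([(220,118),(284,119),(286,311),(226,306)],.136,.044,.034,(.47,.25,-.1)))
print('white',fit([(380,97),(447,97),(446,297),(380,297)],.136,.044,.034,(.47,.14,-.1)))
print('whitebase',fit([(374,90),(452,91),(449,300),(375,298)],.15,.054,.024,(.47,.14,-.1)))
print('green',fit([(541,94),(600,98),(588,286),(533,283)],.136,.044,.034,(.47,.03,-.1)))
print('red',fit([(719,98),(752,99),(758,261),(723,265)],.136,.044,.038,(.47,-.14,.1)))
"
```

```text
grey (array([ 0.4707,  0.2495, -8.95  ]), array([ 1. ,  0.1, -0.2, -2.8, -1.6,  0.6,  0.6,  2.7]))
white (array([ 0.4683,  0.1388, -6.08  ]), array([-0.3, -0.1,  0.3,  0.6, -1.7, -0.7,  1.7,  0.1]))
whitebase (array([ 0.4685,  0.1384, -6.35  ]), array([-0.9, -2. ,  1.4, -1.7, -0.2,  0.7, -0.2,  3.3]))
green (array([ 0.4642,  0.0289, -6.09  ]), array([ 1.2, -1.5, -1.2,  1.1, -0.8, -1.7,  0.6,  2. ]))
red (array([ 0.4665, -0.1412,  3.18  ]), array([-0.2,  2.4,  0.8,  2.4, -2.4, -4.3,  0.3, -1.1]))
```

```bash
cat >> h.py <<'E'
def rect(fn,cx,cy,z,kind,half=.11,s=2000):
    "stone-top pose from the wrist picture rectified to height z (0.5 mm/px)"
    n=int(2*half*s); I,J=np.meshgrid(np.arange(n),np.arange(n))
    X=cx-half+I/s; Y=cy-half+J/s
    P=np.array([[wproj(fn,(x,y,z)) for x,y in zip(X[r],Y[r])] for r in range(n)],np.float32)
    im=cv2.remap(np.load('pics/'+fn+'.npz')['im'],P[...,0],P[...,1],cv2.INTER_LINEAR).astype(int)
    b,g,r=im[...,0],im[...,1],im[...,2]
    m={'grey':(b>r+4),'white':(b>r-12)&(b>75),'green':(g>r+25),'red':(r>2.2*g)}[kind].astype(np.uint8)
    m=cv2.morphologyEx(m,cv2.MORPH_OPEN,np.ones((9,9))); m=cv2.morphologyEx(m,cv2.MORPH_CLOSE,np.ones((15,15)))
    k,lab,st,ce=cv2.connectedComponentsWithStats(m); i=1+np.argmax(st[1:,4])
    c=cv2.findContours((lab==i).astype(np.uint8),cv2.RETR_EXTERNAL,cv2.CHAIN_APPROX_NONE)[0][0]
    (u,v),(w,h),_=q=cv2.minAreaRect(c); bx=cv2.boxPoints(q); e=max([bx[1]-bx[0],bx[2]-bx[1]],key=np.linalg.norm)
    a=np.degrees(np.arctan2(e[1],e[0])); a=(a+90)%180-90
    print(kind,'xy',round(cx-half+u/s,4),round(cy-half+v/s,4),'yaw',round(a,2),'size',round(w/s,4),round(h/s,4),'fill',round(st[i,4]/w/h,3))
E
python3 -c "
from h import *
rect('w7',.47,.253,.034,'grey');rect('w7',.468,.14,.034,'white',.1);rect('w7',.465,.03,.034,'green');rect('w7',.469,-.14,.038,'red')
rect('w5',.475,.254,.136,'green')
"
```

```text
Still running in the background as job /tmp/bash_jobs.1000/5a4f5b457fd4 (pid 1904). You'll get a notice when it ends.
```

```bash
kill -- -$(cat /tmp/bash_jobs.1000/5a4f5b457fd4/pid); python3 - <<'E'
s=open('h.py').read()
s=s.replace("    P=np.array([[wproj(fn,(x,y,z)) for x,y in zip(X[r],Y[r])] for r in range(n)],np.float32)\n",
"""    c=np.load('pics/'+fn+'.npz'); K=c['mtx']; q=(np.dstack([X,Y,0*X+z])-c['W'][:3,3])@c['W'][:3,:3]
    h=np.hypot(q[...,0],q[...,1]); k=np.arctan2(h,q[...,2])/h
    P=np.dstack([q[...,0]*k*K[0,0]+K[0,2],q[...,1]*k*K[1,1]+K[1,2]]).astype(np.float32)
""")
open('h.py','w').write(s)
E
timeout 60 python3 -c "
from h import *
rect('w7',.47,.253,.034,'grey');rect('w7',.468,.14,.034,'white',.1);rect('w7',.465,.03,.034,'green');rect('w7',.469,-.14,.038,'red')
rect('w5',.475,.254,.136,'green')
"
```

```text
grey xy 0.4712 0.2498 yaw -8.93 size 0.0436 0.1339 fill 0.977
white xy 0.4689 0.139 yaw -6.61 size 0.0438 0.1351 fill 0.989
green xy 0.4656 0.0292 yaw -6.34 size 0.0452 0.135 fill 0.979
red xy 0.468 -0.1379 yaw 3.73 size 0.135 0.0499 fill 0.914
green xy 0.475 0.2548 yaw -6.79 size 0.0434 0.1348 fill 0.985
```

Emit:
{"api": "apply_moves", "payload": {"motion": [[[0,-40,-10,0,80],[5,-80,-15,0,80],[5,-80,-15,0,80],[5,-80,-15,0,80],[5,-80,-15,0,80]]]}}

```text
t: 29.5
ee_pos: [0.4371, 0.2475, 0.1812]
eef_rot: [179.9, 0.0, -6.8]
force: [-0.7, 0.1, -0.4]
opening: 0.0799
```

```bash
timeout 60 python3 -c "
from h import *
wsnap('w8')
rect('w8',.47,.253,.034,'grey');rect('w8',.468,.14,.034,'white',.1);rect('w8',.465,.03,.034,'green',.09)
plan(.469,.1395,.06,-6.6)
"
```

```text
grey xy 0.4713 0.2507 yaw -9.02 size 0.0428 0.1342 fill 0.966
white xy 0.4691 0.1401 yaw -6.48 size 0.0461 0.1353 fill 0.978
green xy 0.466 0.0292 yaw -6.52 size 0.0455 0.1349 fill 0.98
now [0.4372 0.2474 0.1812] [ 1.7992e+02  3.0000e-02 -6.7800e+00] F [-0.2 -0.4  0.5] open 0.0798
-> [ 44.4 103.2 121.3] spin -0.003
```

Emit:
{"api": "apply_moves", "payload": {"motion": [[[15,40,40,0,80],[30,80,80,0,80],[43.7,102.5,120,0,80],[43.7,102.5,130,0,80],[43.7,102.5,130,0,80],[43.7,102.5,130,0,80]]]}}

```text
t: 30.15
ee_pos: [0.4686, 0.1422, 0.052]
eef_rot: [180.0, 0.0, -6.7]
force: [0.6, -0.1, 0.5]
opening: 0.0802
```

```bash
timeout 60 python3 -c "
from h import *
plan(.4685,.1400,.007,-6.6)
"
```

```text
now [0.4686 0.1422 0.052 ] [ 1.80e+02  3.00e-02 -6.71e+00] F [ 0.6 -0.1  0.5] open 0.0802
-> [ 0.2  2.2 45. ] spin -0.002
```

Emit:
{"api": "apply_moves", "payload": {"motion": [[[0,2,20,0,80],[0,2,38,0,80],[0,2,45,0,80],[0,2,45,0,80],[0,2,45,0,40],[0,2,45,0,40],[0,2,45,0,40],[0,2,45,0,40]]]}}

```text
t: 30.95
ee_pos: [0.4689, 0.1404, 0.0072]
eef_rot: [-180.0, -0.0, -6.7]
force: [-1.2, 0.5, 4.4]
opening: 0.0537
```

Emit:
{"api": "apply_moves", "payload": {"motion": [[[0,0,-4,0,40],[0,0,-12,0,40],[0,0,-35,0,40],[0,0,-55,0,40],[0,0,-55,0,40],[0,0,-55,0,40]]]}}

```text
t: 31.55
ee_pos: [0.4685, 0.1402, 0.0617]
eef_rot: [-180.0, -0.0, -6.7]
force: [-0.0, -0.1, -3.2]
opening: 0.0534
```

```bash
timeout 60 python3 -c "
from h import *
plan(.4705,.251,.062,-9); s=arm.state(); 
"
```

```text
now [0.4685 0.1402 0.0617] [-1.7999e+02 -3.0000e-02 -6.6800e+00] F [-0.  -0.1 -3.2] open 0.0534
-> [ -10.9 -110.3   -0.3] spin 0.041
```

Emit:
{"api": "apply_moves", "payload": {"motion": [[[-4,-40,0,0.02,40],[-8,-80,0,0.04,40],[-11,-110,0,0.041,40],[-11,-110,0,0.041,40],[-11,-110,0,0.041,40],[-11,-110,0,0.041,40],[-11,-110,0,0.041,40],[-11,-110,0,0.041,40]]]}}

```text
t: 32.35
ee_pos: [0.4705, 0.2497, 0.0614]
eef_rot: [180.0, 0.0, -9.1]
force: [-0.7, 0.7, -4.3]
opening: 0.0535
```

```bash
timeout 60 python3 -c "
from h import *
plan(.4705,.251,.0425,-9); s=arm.state(); 
"
```

```text
now [0.4705 0.2497 0.0614] [ 1.7996e+02  1.0000e-02 -9.1000e+00] F [-0.7  0.7 -4.3] open 0.0535
-> [-0.2 -1.3 18.9] spin -0.002
```

Emit:
{"api": "apply_moves", "payload": {"motion": [[[0,-1,6,0,40],[0,-1,12,0,40],[0,-1,16,0,40],[0,-1,18,0,40],[0,-1,19,0,40],[0,-1,20,0,40],[0,-1,20,0,40]]]}}

```text
t: 33.05
ee_pos: [0.4706, 0.2519, 0.0417]
eef_rot: [-180.0, -0.0, -9.0]
force: [-0.0, 0.3, -4.3]
opening: 0.0536
```

```bash
timeout 60 python3 -c "
from h import *
plan(.4705,.251,.0412,-9); s=arm.state(); 
"
```

```text
now [0.4706 0.2519 0.0417] [-1.80e+02 -1.00e-02 -9.01e+00] F [-0.   0.3 -4.3] open 0.0536
-> [0.1 0.9 0.5] spin -0.0
```

Still about 0.5 mm clear of the grey stone. I'll correct y, settle it and release.

Emit:
{"api": "apply_moves", "payload": {"motion": [[[0,0.8,0,0,40],[0,0.8,0.7,0,40],[0,0.8,1,0,40],[0,0.8,1,0,40]]]}}

```text
t: 33.45
ee_pos: [0.4706, 0.251, 0.0412]
eef_rot: [180.0, -0.0, -9.0]
force: [-2.5, -2.4, 5.7]
opening: 0.0533
```

Emit:
{"api": "apply_moves", "payload": {"motion": [[[0,0,0,0,80],[0,0,0,0,80],[0,0,0,0,80],[0,0,0,0,80],[0,0,-40,0,80],[0,0,-80,0,80],[0,0,-120,0,80],[0,0,-120,0,80]]]}}

```text
t: 34.25
ee_pos: [0.4734, 0.2533, 0.1659]
eef_rot: [-179.7, -0.4, -9.0]
force: [1.3, 0.3, -0.1]
opening: 0.0798
```

```bash
timeout 60 python3 -c "
from h import *
plan(.437,.248,.181,-7)
"
```

```text
now [0.4734 0.2533 0.1659] [-179.65   -0.43   -9.02] F [ 1.3  0.3 -0.1] open 0.0798
-> [-35.   10.8 -15.4] spin -0.035
```

Emit:
{"api": "apply_moves", "payload": {"motion": [[[-35,5,-40,0,80],[-35,5,-40,0,80],[-35,5,-40,0,80],[-35,5,-40,0,80],[-35,5,-40,0,80]]]}}

```text
t: 34.75
ee_pos: [0.4352, 0.251, 0.1995]
eef_rot: [179.9, 0.1, -9.1]
force: [-0.3, -0.5, -0.4]
opening: 0.0801
```

```bash
timeout 60 python3 -c "
from h import *
wsnap('w9')
rect('w9',.471,.25,.068,'white',.1);rect('w9',.465,.03,.034,'green',.09)
plan(.465,.0296,.06,-6.6)
"
```

```text
white xy 0.4704 0.2495 yaw -8.91 size 0.0442 0.1351 fill 0.98
green xy 0.4659 0.0293 yaw -6.52 size 0.0457 0.1352 fill 0.979
now [0.4352 0.2511 0.1995] [ 1.7994e+02  8.0000e-02 -9.0500e+00] F [-0.1 -0.2 -0.5] open 0.0799
-> [ 64.5 213.9 139.7] spin -0.043
```

Emit:
{"api": "apply_moves", "payload": {"motion": [[[14,48,0,-0.02,80],[28,96,0,-0.043,80],[42,144,20,-0.043,80],[56,192,60,-0.043,80],[64,213.5,100,-0.043,80],[64,213.5,140,-0.043,80],[64,213.5,145,-0.043,80],[64,213.5,145,-0.043,80]]]}}

```text
t: 35.6
ee_pos: [0.4638, 0.0311, 0.0547]
eef_rot: [180.0, 0.2, -6.5]
force: [0.1, 0.1, 0.4]
opening: 0.0797
```

Emit:
{"api": "apply_moves", "payload": {"motion": [[[0,0,0,0,80],[0,0,0,0,80]]]}}

```text
t: 35.8
ee_pos: [0.4665, 0.032, 0.0577]
eef_rot: [-179.9, -0.2, -6.5]
force: [0.5, -0.3, 2.1]
opening: 0.0798
```

```bash
timeout 60 python3 -c "
from h import *
plan(.465,.0296,.007,-6.6)
"
```

```text
now [0.4665 0.032  0.0577] [-179.94   -0.22   -6.45] F [ 0.5 -0.3  2.1] open 0.0798
-> [-1.4  2.6 50.7] spin 0.003
```

Emit:
{"api": "apply_moves", "payload": {"motion": [[[-1,2.4,20,0.003,80],[-1,2.4,40,0.003,80],[-1,2.4,48,0.003,80],[-1,2.4,50,0.003,80],[-1,2.4,50,0.003,80],[-1,2.4,50,0.003,80]]]}}

```text
t: 36.4
ee_pos: [0.4644, 0.0287, 0.0066]
eef_rot: [-180.0, -0.1, -6.7]
force: [0.4, -0.6, -0.5]
opening: 0.0797
```

Emit:
{"api": "apply_moves", "payload": {"motion": [[[0,0,0,0,40],[0,0,0,0,40],[0,0,0,0,40],[0,0,0,0,40],[0,0,0,0,40]]]}}

```text
t: 36.9
ee_pos: [0.4638, 0.0287, 0.0058]
eef_rot: [-180.0, -0.0, -6.7]
force: [-0.1, 0.3, 2.7]
opening: 0.0539
```

Emit:
{"api": "apply_moves", "payload": {"motion": [[[0,0,-4,0,40],[0,0,-12,0,40],[0,0,-35,0,40],[0,0,-65,0,40],[0,0,-90,0,40],[0,0,-90,0,40],[0,0,-90,0,40]]]}}

```text
t: 37.6
ee_pos: [0.4634, 0.0282, 0.0957]
eef_rot: [180.0, -0.0, -6.7]
force: [-0.3, -0.3, -5.1]
opening: 0.0537
```

```bash
timeout 60 python3 -c "
from h import *
plan(.470,.251,.098,-9)
"
```

```text
now [0.4634 0.0282 0.0957] [ 1.7999e+02 -4.0000e-02 -6.7400e+00] F [-0.3 -0.3 -5.1] open 0.0537
-> [ -19.6 -222.    -2.4] spin 0.04
```

Emit:
{"api": "apply_moves", "payload": {"motion": [[[-4,-40,0,0.01,40],[-8,-85,0,0.02,40],[-12,-130,0,0.03,40],[-16,-175,0,0.04,40],[-20.5,-222,0,0.04,40],[-20.5,-222,0,0.04,40],[-20.5,-222,0,0.04,40],[-20.5,-222,0,0.04,40]]]}}

```text
t: 38.4
ee_pos: [0.4683, 0.2494, 0.0941]
eef_rot: [179.8, 0.1, -9.1]
force: [-0.1, 0.4, -3.0]
opening: 0.0534
```

Emit:
{"api": "apply_moves", "payload": {"motion": [[[0,0,0,0,40],[0,0,0,0,40],[0,0,0,0,40],[0,0,0,0,40]]]}}

```text
t: 38.8
ee_pos: [0.4694, 0.2509, 0.0958]
eef_rot: [-180.0, -0.0, -9.1]
force: [-0.2, -0.1, -4.9]
opening: 0.0535
```

```bash
timeout 60 python3 -c "
from h import *
plan(.469,.251,.0755,-9)
"
```

```text
now [0.4694 0.2509 0.0958] [-1.80e+02 -1.00e-02 -9.05e+00] F [-0.2 -0.1 -4.9] open 0.0535
-> [-0.4 -0.1 20.3] spin -0.001
```

Emit:
{"api": "apply_moves", "payload": {"motion": [[[0,0,7,0,40],[0,0,14,0,40],[0,0,18,0,40],[0,0,20,0,40],[0,0,20.5,0,40],[0,0,20.5,0,40],[0,0,20.5,0,40]]]}}

```text
t: 39.5
ee_pos: [0.4693, 0.2515, 0.0753]
eef_rot: [-180.0, -0.0, -9.0]
force: [0.5, -0.4, -3.1]
opening: 0.0534
```

```bash
timeout 60 python3 -c "
from h import *
plan(.469,.251,.074,-9)
"
```

```text
now [0.4693 0.2515 0.0753] [-1.7999e+02 -2.0000e-02 -9.0000e+00] F [ 0.5 -0.4 -3.1] open 0.0534
-> [-0.2  0.5  1.3] spin -0.0
```

Emit:
{"api": "apply_moves", "payload": {"motion": [[[0,0.4,0.7,0,40],[0,0.4,1.2,0,40],[0,0.4,1.6,0,40],[0,0.4,1.6,0,40]]]}}

```text
t: 39.9
ee_pos: [0.4692, 0.2509, 0.0739]
eef_rot: [180.0, -0.0, -9.0]
force: [-1.5, -1.0, 1.4]
opening: 0.0539
```

Emit:
{"api": "apply_moves", "payload": {"motion": [[[0,0,0,0,80],[0,0,0,0,80],[0,0,0,0,80],[0,0,0,0,80],[0,0,-40,0,80],[0,0,-80,0,80],[-20,0,-120,0,80],[-35,0,-150,0,80]]]}}

```text
t: 40.7
ee_pos: [0.4344, 0.257, 0.226]
eef_rot: [-179.9, -0.1, -9.0]
force: [0.4, 0.4, -0.1]
opening: 0.0799
```

Emit:
{"api": "apply_moves", "payload": {"motion": [[[0,0,0,0,80],[0,0,0,0,80],[0,0,0,0,80]]]}}

```text
t: 41.0
ee_pos: [0.4344, 0.2556, 0.2223]
eef_rot: [179.9, 0.1, -9.0]
force: [-0.1, -1.0, -0.2]
opening: 0.0802
```

```bash
timeout 60 python3 -c "
from h import *
wsnap('w10',1.5)
rect('w10',.471,.25,.102,'green',.1)
plan(.469,.251,.074,-9)
"
```

```text
green xy 0.4708 0.2493 yaw -8.91 size 0.0436 0.1342 fill 0.984
now [0.4344 0.2556 0.2221] [ 1.799e+02  1.000e-01 -9.050e+00] F [-0.6 -1.   0.2] open 0.0801
-> [ 35.2  -1.2 148. ] spin -0.001
```

View pics/w10.png

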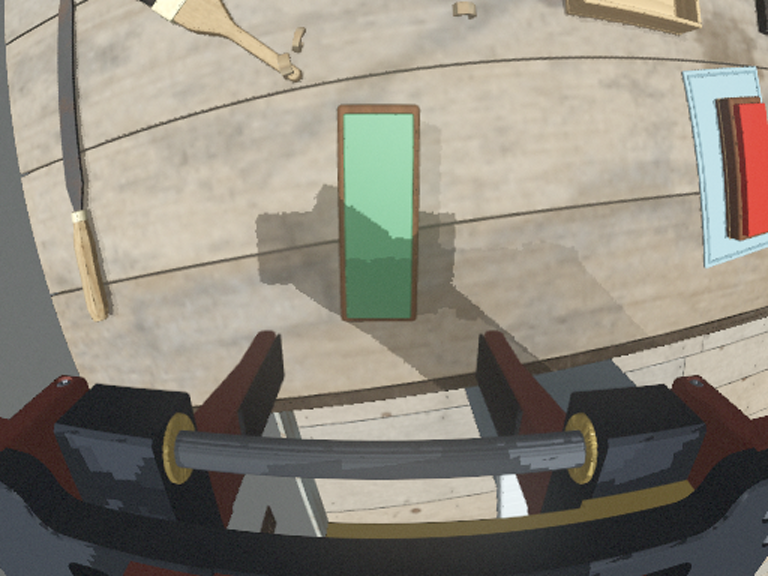

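White, green and grey agree within about 1 mm and 0.1°. Next I'll move over the mat and tray for one composite check, including whether the grey stone stayed put.

```bash
python3 -c "
from h import *
plan(.43,-.10,.25,6)"
```

```text
now [0.4344 0.2556 0.2221] [ 1.799e+02  1.000e-01 -9.050e+00] F [-0.6 -1.   0.2] open 0.0801
-> [ 51.5 351.9 -27.4] spin -0.263
```

Emit:
{"api": "apply_moves", "payload": {"motion": [[[51,352,-27,-0.263,80],[51,352,-27,-0.263,80],[51,352,-27,-0.263,80],[51,352,-27,-0.263,80],[51,352,-27,-0.263,80],[51,352,-27,-0.263,80],[51,352,-27,-0.263,80],[51,352,-27,-0.263,80]]]}}

```text
t: 41.85
ee_pos: [0.4286, -0.1047, 0.2496]
eef_rot: [179.9, 0.1, 5.6]
force: [0.7, 0.9, -0.3]
opening: 0.0798
```

Emit:
{"api": "apply_moves", "payload": {"motion": [[[0,0,0,0,80],[0,0,0,0,80],[0,0,0,0,80]]]}}

```text
t: 42.15
ee_pos: [0.4297, -0.0978, 0.2499]
eef_rot: [-180.0, 0.1, 6.2]
force: [-0.5, 0.1, -0.1]
opening: 0.0802
```

```bash
timeout 60 python3 -c "
from h import *
wsnap('w11'); rect('w11',.469,-.14,.038,'red',.1)
snap('side','s9'); snap('top','top9')
z=lambda f:np.load('pics/%s.npz'%f)['im']
a=[cv2.resize(z(f)[145:205,200:265],(390,360),interpolation=cv2.INTER_CUBIC) for f in('side0','s9')]
b=[cv2.resize(z(f)[180:260,150:202],(156,240),interpolation=cv2.INTER_CUBIC) for f in('top0','top9')]
w=cv2.resize(z('w11'),(320,240))
r=np.hstack(b+[w]); r=np.hstack([r,np.zeros((240,780-r.shape[1],3),np.uint8)])
cv2.imwrite('pics/fin.png',np.vstack([np.hstack(a),r]))
"
```

```text
Traceback (most recent call last):
  File "h.py", line 49, in rect
    k,lab,st,ce=cv2.connectedComponentsWithStats(m); i=1+np.argmax(st[1:,4])
                                                         ~~~~~~~~~^^^^^^^^^^
ValueError: attempt to get argmax of an empty sequence
```

```bash
sed -i "s/(r>2.2\*g)/(r>b+60)\&(r>2*b)\&(r>1.9*g)/" h.py; timeout 60 python3 -c "
from h import *
z=lambda f:np.load('pics/%s.npz'%f)['im']
u=wproj('w11',(.469,-.14,.038)).astype(int); print(u, z('w11')[u[1],u[0]])
try: rect('w11',.469,-.14,.038,'red',.1)
except Exception as e: print(e)
snap('side','s9'); snap('top','top9')
a=[cv2.resize(z(f)[145:205,200:265],(390,360),interpolation=cv2.INTER_CUBIC) for f in('side0','s9')]
b=[cv2.resize(z(f)[180:260,150:202],(156,240),interpolation=cv2.INTER_CUBIC) for f in('top0','top9')]
w=cv2.resize(z('w11'),(320,240))
r=np.hstack(b+[w]); r=np.hstack([r,np.zeros((240,780-r.shape[1],3),np.uint8)])
cv2.imwrite('pics/fin.png',np.vstack([np.hstack(a),r]))
"
```

```text
[288 136] [119 130 237]
red xy 0.4296 -0.1448 yaw 3.5 size 0.0434 0.0426 fill 0.87
```

View pics/fin.png

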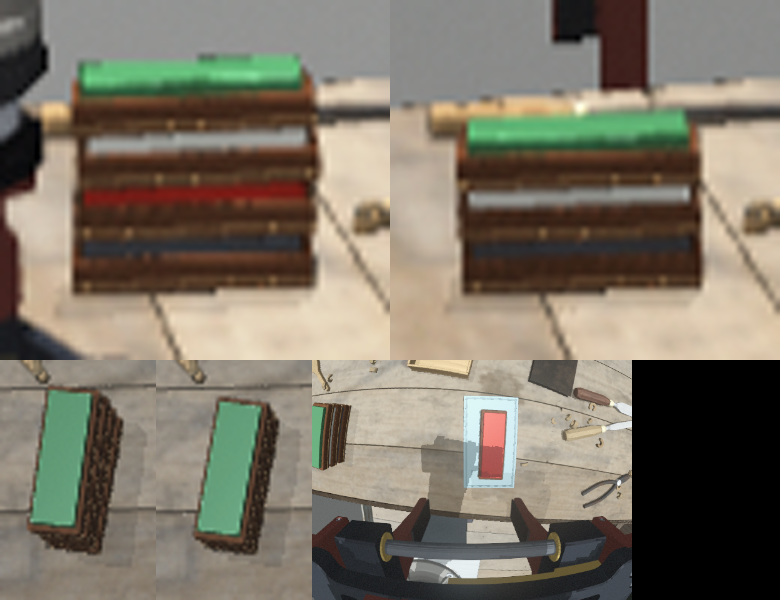

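The grey base's lower corners match before and after, (73,292) and (310–312,285), so it has not moved. The red stone lies in the middle of the mat, lengthwise, and the pile is neat. One numeric check of red and the nuts before handing in.

```bash
sed -i "s/(r>b+60).*(r>1.9\*g)/(r>1.6*g)\&(r>130)/" h.py; timeout 60 python3 -c "
from h import *
rect('w11',.469,-.14,.038,'red',.1)
a,b=[np.load('pics/%s.npz'%f)['im'] for f in('top0','top9')]
t=b[130:185,235:290].max(2)<70; n,l,s,c=cv2.connectedComponentsWithStats(t.astype(np.uint8))
for i in range(1,n):
  if s[i,4]>8: print('dark in tray',ray('top9',c[i]+[235,130],.015).round(3),s[i,4])
"
```

```text
red xy 0.4675 -0.1417 yaw 4.53 size 0.1357 0.0445 fill 0.981
dark in tray [0.665 0.    0.015] 12
dark in tray [ 0.604 -0.074  0.015] 21
```

```bash
sed -i "s/m={'grey'/m={'mat':(b>r+15)\&(b>110),'grey'/" h.py; timeout 60 python3 -c "
from h import *
rect('w11',.469,-.14,.004,'mat',.16); rect('w1',.469,-.14,.004,'mat',.16); rect('w8',.4,-.1,.004,'mat',.2)
b=np.load('pics/top9.npz')['im']
t=b[130:185,235:290].max(2)<105; n,l,s,c=cv2.connectedComponentsWithStats(t.astype(np.uint8))
for i in range(1,n):
  if s[i,4]>5: print('dark in tray',ray('top9',c[i]+[235,130],.015).round(3),s[i,4])
plan(.4675,-.1417,.06,4.6)
"
```

```text
mat xy 0.4699 -0.1397 yaw 6.01 size 0.2094 0.1195 fill 0.617
mat xy 0.4698 -0.1401 yaw 5.96 size 0.2093 0.1193 fill 0.976
mat xy 0.4687 -0.1244 yaw 5.83 size 0.209 0.0937 fill 0.532
dark in tray [0.759 0.013 0.015] 7
dark in tray [ 0.74  -0.023  0.015] 122
dark in tray [0.727 0.04  0.015] 6
dark in tray [0.699 0.044 0.015] 6
dark in tray [ 0.684 -0.046  0.015] 32
dark in tray [0.668 0.047 0.015] 6
dark in tray [0.668 0.005 0.015] 38
dark in tray [ 0.614 -0.026  0.015] 166
dark in tray [ 0.618 -0.111  0.015] 13
now [ 0.4299 -0.098   0.2503] [-1.7999e+02  3.0000e-02  6.2000e+00] F [0.2 0.5 1. ] open 0.0802
-> [ 32.8  47.6 190.3] spin 0.028
```

```bash
python3 -c "
from h import *
print(arm.finish_job())"
```

```text
the job is handed in; nothing more can be done
None
```

The job is done and handed in after about 42 s of robot time; the hand-in gave no verdict. There were two wing nuts and a green stone in this start. I put the nuts in the tray, set green and white aside on the bench, laid red on the mat, then piled white and green back on grey.

My last checks with the cameras:
- **Nuts:** both are in the tray, at about (0.668, 0.005) and (0.684, -0.046), and none are left on the mat.
- **Red stone:** it lies about 3 mm from the mat's centre and about 1.5° off its length direction. I left it there.
- **Pile:** the centres of grey, white and green agree within about 1 mm and their directions within about 0.1°. Grey shows no movement between the first and last side pictures. The top stone lay at -6.7° at the start and grey at -9°, so I squared the others to grey.
- **Tools:** I noticed no change to them in the pictures, but I did not measure them.

Two things did not go cleanly:
- **First lift:** I tried to lift white and green together and white slipped in the grip. I lowered both back onto the pile and took them one at a time.
- **White on the bench:** setting it down reached 67 N at the wrist for a moment, below the 120 N limit.

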